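Show which tartlet shell to swap

ROBOT

A 6-joint arm with a two-finger parallel gripper is mounted at the origin on the work surface. World frame = base frame: x ahead of the robot, y to its left, z up, the work surface at z = 0. Lengths are in m, angles in rad, forces in N, time in s.
With the tool pointing down it reaches from about 0.35 to 0.95 m from the base axis. Payload 17.4 kg.
Tool frame: the origin (TCP) lies midway between the tips of the shut fingers; the grasp point (between the pads) lies env.grasp_offset behind it (env.grasp_offset is the distance from the TCP to the grasp point, in m); z points along the fingers, y is the line along which they close (so a half turn about z gives the same grasp; the last joint's range is limited). The gripper opens to 93 mm and grips with 3 to 60 N. Pads are 15 mm wide; open, the fingers measure 128 mm over their backs; the gripper's body (75 mm by 188 mm) begins 65 mm behind the grasp point.
Start: joints at [-1.302, 0.116, 1.442, -0, 1.584, -0.038], TCP at [0.204, -0.643, 0.219] pointing down, gripper open.
Joint ranges: [-2.83, 2.83], [-0.83, 2.19], [0.07, 2.5], [-1.14, 4.28], [0.01, 3], [-2.97, 2.97]. Speed limits (rad/s): [1.89, 1.89, 2.22, 3.14, 3.14, 3.14].

INTERFACE

Orientations are given as [roll, pitch, yaw] about the fixed x, y, z axes, in that order (R = Rz(yaw) Ry(pitch) Rx(roll)).
In Python, from station import env gives the robot as it stands.
- The arm moves only by the tool servo_tool, never from a script. Its argument "steps" is one flat list of numbers, 7 for each row, row after row: the turn, a rotation vector about the tool's x, y, z in rad, then the shift along the tool's x, y, z in mm, then the opening, from 0 (shut) to 1 (fully open). A call has 1 to 8 rows; each row shifts and turns the commanded pose from where the row before left it, along the tool's axes as they then stand; what a row does not reach is not made up. A row lasts 1/8 s, in which the tool goes at most 62.5 mm and 10.7 degrees, less where a joint would pass 70% of its speed; a pose out of reach is approached as far as the arm can. A call with a gripper value outside its range is refused whole. The fingers move at their own pace and stop on an object; "newtons" is the grip in N (left out, the last holds). Time passes only in rows, so rows that do not move let the fingers close. It gives the time, the measured TCP pose, the force, the opening and the grip force at its end, in the units of the state.
- env.read_state(): the state, without advancing time (a new reading comes with each control period).
- env.get_image(name): name is "side" or "top"; returns a dict with "img" (420x560x3 uint8, red, green, blue), "fx", "fy", "cx", "cy" (pixels), "world_to_cam" (4x4, takes a point from world to camera coordinates). Camera axes: x right, y down, z forward; pixel columns grow to the right and rows downward; lengths in m; the calibration is good to about 2 mm. A picture is of the moment at which its call begins. There is no depth.
- env.hand_in(): hands the job in; it is judged then, once.
The state is a dict: "time": time; "q": joint angles; "qvel": joint speeds; "tau": joint torques, N m; "tool_pos": TCP position; "ee_rot": TCP orientation; "force": force on the tool from outside, world axes, zero at the start; "wrist_torque": the same for the moment, N m; "grip_width": finger opening in m; "grip_force": force on a finger pad.
Only numpy, scipy, OpenCV 4.12 (cv2) and the standard library are available. Lean on these libraries where they do the work, as an engineer would, in place of code of your own. Each camera call takes 0.05 s, during which the arm holds its last target. There are 200 camera calls.

TASK

The tartlet shells on the baking tray are being checked before filling, and you show your colleague which one to swap: point down at the broken shell on the tray, fingertips two or three centimetres above its middle, and hold still there for two seconds. Then point in the same way at its replacement, the whole round shell of the same size on the wire rack, hold for two seconds and finish there, still pointing at it. Touch and move nothing, cross the other things at least a hand's breadth above them, and come down over these two shells only.

Things in the scene. Friction and masses are not known exactly. Their poses are not given: they have to be found in the camera images.
- tray: Shallow aluminium baking tray with a dark baking mat, 265 x 325 mm, rim 22 mm high, floor 3 mm above the table. It lies left or right of the robot's centre line, slightly turned; the wire rack lies on the other side. Origin: centre of its underside. Six round tartlet shells stand on it in two rows of three, about 100 mm apart.
- rack: Wire cooling rack, steel, 265 x 325 mm, its top 25 mm above the table. Origin: centre of its footprint, at table height. Six things stand on it in two rows of three, about 100 mm apart: the spare, the three odd shells, the steel ring and the nozzle, in any order.
- broken: The broken shell, in any of the tray's six places: round, fluted, 76 mm in diameter, with about a third broken away along a ragged line 12 mm from its middle. Hollow pastry, 22 mm high. Origin: underside, at the centre of the former round, which is its middle. Pointing: fingertips over the middle, at most 20 mm off sideways and 10 to 45 mm above the rim.
- spare: The replacement, on the wire rack: the only whole round fluted shell of full size there, 76 mm in diameter, rim 47 mm above the table. Hollow baked pastry, open on top, 22 mm high. Origin: centre of its underside, z up; any yaw. Pointing: fingertips over its middle, at most 20 mm off sideways and 10 to 45 mm above its rim.
- shell1: A sound round fluted tartlet shell, 76 mm in diameter, on the tray. Hollow baked pastry, open on top, 22 mm high. Origin: centre of its underside, z up; any yaw. Not to be pointed at: when passing over its middle keep the fingertips at least 80 mm above its rim.
- shell2: A sound round fluted tartlet shell, 76 mm in diameter, on the tray. Hollow baked pastry, open on top, 22 mm high. Origin: centre of its underside, z up; any yaw. Not to be pointed at: when passing over its middle keep the fingertips at least 80 mm above its rim.
- shell3: A sound round fluted tartlet shell, 76 mm in diameter, on the tray. Hollow baked pastry, open on top, 22 mm high. Origin: centre of its underside, z up; any yaw. Not to be pointed at: when passing over its middle keep the fingertips at least 80 mm above its rim.
- shell4: A sound round fluted tartlet shell, 76 mm in diameter, on the tray. Hollow baked pastry, open on top, 22 mm high. Origin: centre of its underside, z up; any yaw. Not to be pointed at: when passing over its middle keep the fingertips at least 80 mm above its rim.
- shell5: A sound round fluted tartlet shell, 76 mm in diameter, on the tray. Hollow baked pastry, open on top, 22 mm high. Origin: centre of its underside, z up; any yaw. Not to be pointed at: when passing over its middle keep the fingertips at least 80 mm above its rim.
- mini: Odd shell on the rack: round but small, 48 mm in diameter. Hollow baked pastry, open on top, 22 mm high. Origin: centre of its underside, z up; any yaw. Not to be pointed at.
- square: Odd shell on the rack: square, 68 x 68 mm with rounded corners. Hollow baked pastry, open on top, 22 mm high. Origin: centre of its underside, z up; any yaw. Not to be pointed at.
- boat: Odd shell on the rack: boat-shaped with two pointed ends, 100 x 44 mm, long along its x. Hollow baked pastry, open on top, 22 mm high. Origin: centre of its underside, z up; any yaw. Not to be pointed at.
- ring: Bystander on the rack: empty steel tart ring without a floor, 77 mm in diameter, 20 mm high. Origin: centre of its underside.
- nozzle: Bystander on the rack: steel piping nozzle standing on its wide end, 27 mm in diameter, 40 mm high. Origin: centre of its underside.
- shaker: Bystander: metal sugar shaker standing beyond tray and rack, 68 mm in diameter, 112 mm high. Origin: centre of its underside. The other equipment stands outside the tray and rack, along the back and sides, none of it higher than 165 mm.
Things that resemble listed ones, but are neither listed nor needed, are in the scene too. Leave any pink or purple look-alike of the broken alone.

How it is judged:
By the outcome, as a careful person would: the job done as asked, in the order asked, and still so for the second after the job is handed in, with the robot touching nothing.
It also fails if it takes over 43 s, if anything falls off the work surface, if the arm or the gripper's body presses on something with over 40 N, if the wrist force passes 120 N, or if a joint passes its speed limit or range.

## Working session

There is one attempt and no reset: what is moved stays moved. The work goes in short steps, Python scripts to look and compute and a tool call to move; the robot and the scene stay as the last step left them, time stands still between calls to the robot, and variables do not carry over. Pictures are saved under pics/ and viewed, at most 10 in all, crops included, and the job is handed in when it is done.

Besides the shell and the picture viewer there is one more tool, called after "Request:" by a JSON object that holds its "api" and its "payload", one argument or row to a line. servo_tool: Moves the arm, as the interface text tells. Its arguments: {"type":"object","properties":{"steps":{"type":"array","items":{"type":"number"}},"newtons":{"type":"number"}},"required":["steps"]}

```bash
mkdir -p pics
cat > h.py <<'E'
import numpy as np, cv2
from station import env
def ray(c,u,v,z):
    T=np.array(c["world_to_cam"]);R=T[:3,:3];o=-R.T@T[:3,3]
    d=R.T@np.array([(u-c["cx"])/c["fx"],(v-c["cy"])/c["fy"],1]);return o+d*(z-o[2])/d[2]
E
python3 - <<'E'
from h import *
for n in("top","side"):
    c=env.get_image(n);cv2.imwrite(f"pics/{n}0.png",cv2.cvtColor(c["img"],cv2.COLOR_RGB2BGR))
    T=np.array(c["world_to_cam"]);print(n,-T[:3,:3].T@T[:3,3],c["fx"])
s=env.read_state();print(s["time"],s["tool_pos"],s["ee_rot"])
E
```

```text
top [0.50846196 0.07073269 1.17715678] 429.66567385620084
side [ 0.51469443 -0.82794457  0.66729177] 488.92320068586747
0.1 [ 0.20380402 -0.64330321  0.2179809 ] [-3.14055715e+00 -4.86175248e-05  3.06806334e-01]
```

View pics/top0.png

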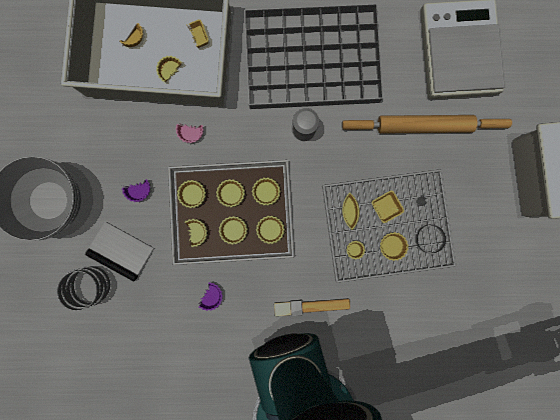

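View pics/side0.png

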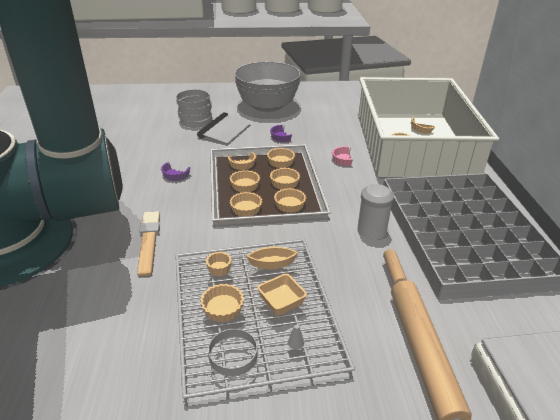

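The top view shows the tray on the left with the broken shell at about (197,233), its left side missing. On the rack to the right, the spare is at about (394,246), the mini at (355,250) and the ring at (431,238). The side view agrees, and the pink and purple look-alikes lie off the tray.

Run:
```python
from h import *
c=env.get_image("top");hsv=cv2.cvtColor(c["img"],cv2.COLOR_RGB2HSV)
m=cv2.inRange(hsv,(15,70,60),(38,255,255))
m=cv2.morphologyEx(m,cv2.MORPH_CLOSE,np.ones((3,3)))
cs,_=cv2.findContours(m[155:285,165:460],cv2.RETR_EXTERNAL,cv2.CHAIN_APPROX_NONE,offset=(165,155))
for k in cs:
    if cv2.contourArea(k)<100: continue
    z=.025 if k[:,0,0].mean()<310 else .047
    P=np.array([ray(c,u,v,z)[:2] for u,v in k[:,0]])
    px,r=cv2.minEnclosingCircle(k); h=cv2.convexHull(k)
    print(np.round(px,0),"encl world",ray(c,*px,z)[:2].round(3),"diam mm",round(2000*r*(1.177-z)/c["fx"]),"solidity",round(cv2.contourArea(k)/cv2.contourArea(h),2),"fill",round(cv2.contourArea(k)/np.pi/r/r,2))
    if 185<px[0]<210 and px[1]>215: 
        print("broken pts",P.min(0),P.max(0)); 
        # circle of known radius 38mm through right-hand (unbroken) arc
        from scipy.optimize import least_squares
        a=P[P[:,1]<np.median(P[:,1])]
        s=least_squares(lambda q:np.hypot(*(a-q).T)-.038,P.mean(0),loss="soft_l1",f_scale=.002);print("arc fit",s.x,np.abs(s.fun).mean())
i=cv2.resize(c["img"][160:270,165:300],None,fx=5,fy=5,interpolation=cv2.INTER_CUBIC);cv2.imwrite("pics/crop.png",cv2.cvtColor(i,cv2.COLOR_RGB2BGR))
```

```text
[355. 250.] encl world [ 0.458 -0.129] diam mm 50 solidity 0.95 fill 0.87
[394. 246.] encl world [ 0.467 -0.23 ] diam mm 76 solidity 0.95 fill 0.89
[350. 211.] encl world [ 0.559 -0.117] diam mm 95 solidity 0.96 fill 0.4
[387. 206.] encl world [ 0.571 -0.215] diam mm 87 solidity 0.95 fill 0.7
[234. 211.] encl world [0.561 0.192] diam mm 350 solidity 0.78 fill 0.52
```

View pics/crop.png

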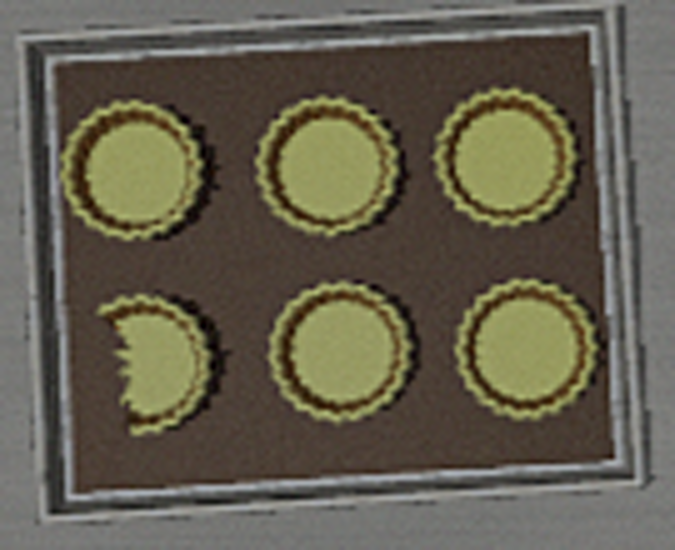

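The crop shows five whole shells and the broken one at lower left. Its arc spans rows 295–435 and reaches column 213, so its middle is at about (143,365) in the crop, or full-image pixel (193.6,233). My mask took in the mat, so I'll redo it with a brightness threshold.

Run:
```python
from h import *
from scipy.optimize import least_squares
c=env.get_image("top");hsv=cv2.cvtColor(c["img"],cv2.COLOR_RGB2HSV)
m=cv2.inRange(hsv,(18,80,110),(38,255,255))
cs,_=cv2.findContours(m[165:262,172:290],cv2.RETR_EXTERNAL,cv2.CHAIN_APPROX_NONE,offset=(172,165))
for k in cs:
    if cv2.contourArea(k)<60: continue
    h=cv2.convexHull(k)[:,0]; px,r=cv2.minEnclosingCircle(k)
    P=np.array([ray(c,u,v,.025)[:2] for u,v in h])
    a=P if not(px[0]<210 and px[1]>215) else P[h[:,0]>192]
    s=least_squares(lambda q:np.hypot(*(a-q).T)-.0375,P.mean(0),loss="soft_l1",f_scale=.001)
    print(np.round(px),"diam",round(2000*r*1.152/c["fx"]),"fit",s.x.round(4),np.abs(s.fun).mean().round(4))
print("manual",ray(c,193.6,233,.025))
S=env.get_image("side");T=np.array(S["world_to_cam"])
for p in([*ray(c,193.6,233,.025)],[.467,-.23,.047]):
    q=T[:3,:3]@p+T[:3,3];print("side px",S["fx"]*q[0]/q[2]+S["cx"],S["fy"]*q[1]/q[2]+S["cy"])
```

```text
[193. 232.] diam 74 fit [0.5037 0.3042] 0.0005
[270. 229.] diam 75 fit [0.5115 0.0965] 0.0007
[232. 230.] diam 75 fit [0.51   0.1964] 0.0006
[191. 194.] diam 75 fit [0.6074 0.3084] 0.0009
[230. 193.] diam 75 fit [0.61   0.2035] 0.0006
[266. 191.] diam 76 fit [0.6143 0.1079] 0.0009
manual [0.5020296  0.29981054 0.025     ]
side px 240.71666155598362 156.9149166458351
side px 221.85216437836206 299.0956615727605
```

Broken: about (0.503, 0.302), with its neighbours about 100 mm away as they should be. Spare: (0.467, -0.230), diameter 76 mm. First I rise with the fingers shutting, then cross at z ≈ 0.28.

Request:
{"api": "servo_tool", "payload": {
  "steps": [0,0,0,0,0,-30,0,0,0,0,0,0,-30,0,0,0,0,20,-17,0,0,0,0,0,31,-26,0,0,0,0,0,31,-26,0,0,0,0,0,31,-26,0,0,0,0,0,31,-26,0,0,0,0,0,31,-26,0,0]
}}

```text
time: 1.25
tool_pos: [0.3268, -0.4493, 0.2787]
ee_rot: [3.142, -0.0, 0.307]
force: [0.6, -0.7, 0.5]
grip_width: 0.0176
grip_force: 0.0
```

Request:
{"api": "servo_tool", "payload": {
  "steps": [0,0,0,25,-42,0,0,0,0,0,25,-42,0,0,0,0,0,25,-42,0,0,0,0,0,25,-42,0,0,0,0,0,25,-42,0,0,0,0,0,25,-42,0,0,0,0,0,25,-42,0,0,0,0,0,25,-42,0,0]
}}

```text
time: 2.25
tool_pos: [0.4154, -0.0682, 0.2788]
ee_rot: [3.141, -0.001, 0.307]
force: [0.4, -0.3, 0.0]
grip_width: 0.0
grip_force: 0.0
```

Request:
{"api": "servo_tool", "payload": {
  "steps": [0,0,0,25,-42,0,0,0,0,0,25,-42,0,0,0,0,0,25,-42,0,0,0,0,0,25,-42,0,0,0,0,0,25,-42,0,0,0,0,0,25,-42,0,0,0,0,0,25,-42,0,0,0,0,0,12,-22,0,0]
}}

```text
time: 3.25
tool_pos: [0.4983, 0.2899, 0.2782]
ee_rot: [3.142, 0.001, 0.308]
force: [-0.2, -0.5, 0.3]
grip_width: 0.0002
grip_force: 0.0
```

Next a small correction (tool x +8, y -10), then down to z ≈ 0.051.

Request:
{"api": "servo_tool", "payload": {
  "steps": [0,0,0,8,-10,0,0,0,0,0,0,0,25,0,0,0,0,0,0,40,0,0,0,0,0,0,40,0,0,0,0,0,0,40,0,0,0,0,0,0,40,0,0,0,0,0,0,27,0,0,0,0,0,0,15,0]
}}

```text
time: 4.25
tool_pos: [0.5028, 0.2988, 0.0506]
ee_rot: [3.141, 0.001, 0.306]
force: [-0.5, -0.3, 0.8]
grip_width: 0.0001
grip_force: 0.0
```

Run:
```python
from h import *
print(env.read_state()["tool_pos"])
c=env.get_image("side");i=cv2.resize(c["img"][60:260,120:380],None,fx=3,fy=3,interpolation=cv2.INTER_CUBIC);cv2.imwrite("pics/s1.png",cv2.cvtColor(i,cv2.COLOR_RGB2BGR))
```

```text
[0.50280163 0.29882277 0.05058998]
```

View pics/s1.png

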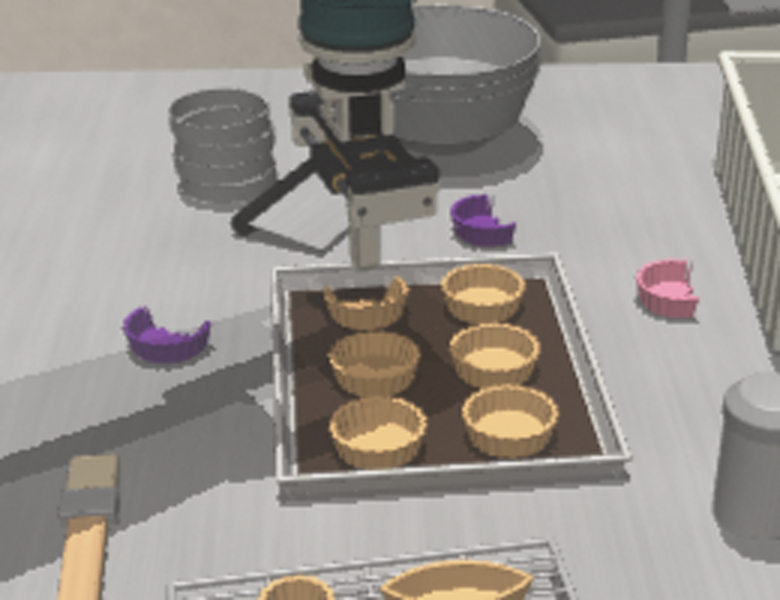

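The fingertips, at crop (367,265), stand just above the broken shell at (367,300) and are clear of everything. Now I hold.

Request:
{"api": "servo_tool", "payload": {
  "steps": [0,0,0,0,0,0,0,0,0,0,0,0,0,0,0,0,0,0,0,0,0,0,0,0,0,0,0,0,0,0,0,0,0,0,0,0,0,0,0,0,0,0,0,0,0,0,0,0,0,0,0,0,0,0,0,0]
}}

```text
time: 5.3
tool_pos: [0.5029, 0.2999, 0.0516]
ee_rot: [-3.142, 0.0, 0.307]
force: [-0.1, -0.1, 0.4]
grip_width: 0.0003
grip_force: 0.0
```

Request:
{"api": "servo_tool", "payload": {
  "steps": [0,0,0,0,0,0,0,0,0,0,0,0,0,0,0,0,0,0,0,0,0,0,0,0,0,0,0,0,0,0,0,0,0,0,0,0,0,0,0,0,0,0,0,0,0,0,0,0,0,0,0,0,0,0,0,0]
}}

```text
time: 6.3
tool_pos: [0.5029, 0.2999, 0.0517]
ee_rot: [3.142, -0.0, 0.307]
force: [-0.2, -0.6, -0.4]
grip_width: 0.0007
grip_force: 0.0
```

Request:
{"api": "servo_tool", "payload": {
  "steps": [0,0,0,0,0,0,0,0,0,0,0,0,0,0,0,0,0,0,0,0,0,0,0,0,0,0,0,0,0,0,0,0,0,0,0,0,0,0,0,0,0,0,0,0,0,0,0,0,0,0,0,0,0,0,0,0]
}}

```text
time: 7.3
tool_pos: [0.5029, 0.2999, 0.0517]
ee_rot: [-3.142, -0.0, 0.307]
force: [0.0, -0.3, -0.0]
grip_width: 0.0006
grip_force: 0.0
```

Request:
{"api": "servo_tool", "payload": {
  "steps": [0,0,0,0,0,-15,0,0,0,0,0,0,-30,0,0,0,0,0,0,-40,0,0,0,0,0,0,-40,0,0,0,0,0,0,-40,0,0,0,0,0,0,-40,0,0,0,0,0,0,-22,0,0,0,0,0,0,0,0]
}}

```text
time: 8.3
tool_pos: [0.5032, 0.3, 0.2801]
ee_rot: [-3.141, -0.002, 0.307]
force: [-0.4, 0.7, -0.9]
grip_width: 0.0005
grip_force: 0.0
```

Request:
{"api": "servo_tool", "payload": {
  "steps": [0,0,0,-8,21,0,0,0,0,0,-16,41,0,0,0,0,0,-16,41,0,0,0,0,0,-16,41,0,0,0,0,0,-16,41,0,0,0,0,0,-16,41,0,0,0,0,0,-16,41,0,0,0,0,0,-16,41,0,0]
}}

```text
time: 9.3
tool_pos: [0.4803, -0.0321, 0.277]
ee_rot: [-3.141, 0.002, 0.306]
force: [0.0, -0.1, -1.1]
grip_width: 0.0007
grip_force: 0.0
```

Request:
{"api": "servo_tool", "payload": {
  "steps": [0,0,0,-16,41,0,0,0,0,0,-16,41,0,0,0,0,0,-16,41,0,0,0,0,0,-16,41,0,0,0,0,0,-10,22,0,0,0,0,0,0,0,0,0]
}}

```text
time: 10.05
tool_pos: [0.4658, -0.2311, 0.2768]
ee_rot: [-3.14, 0.002, 0.304]
force: [0.6, 0.2, -0.9]
grip_width: 0.0005
grip_force: 0.0
```

Over the spare. I descend to z ≈ 0.073, 26 mm above its rim, and hold.

Request:
{"api": "servo_tool", "payload": {
  "steps": [0,0,0,0,0,20,0,0,0,0,0,0,40,0,0,0,0,0,0,40,0,0,0,0,0,0,40,0,0,0,0,0,0,35,0,0,0,0,0,0,20,0,0,0,0,0,0,10,0,0,0,0,0,0,0,0]
}}

```text
time: 11.05
tool_pos: [0.4672, -0.2294, 0.0736]
ee_rot: [-3.141, 0.0, 0.307]
force: [-0.4, -0.2, 0.0]
grip_width: 0.0005
grip_force: 0.0
```

Request:
{"api": "servo_tool", "payload": {
  "steps": [0,0,0,0,0,0,0,0,0,0,0,0,0,0,0,0,0,0,0,0,0,0,0,0,0,0,0,0,0,0,0,0,0,0,0,0,0,0,0,0,0,0,0,0,0,0,0,0,0,0,0,0,0,0,0,0]
}}

```text
time: 12.05
tool_pos: [0.4672, -0.2296, 0.0736]
ee_rot: [-3.142, 0.0, 0.307]
force: [-0.8, 0.3, 0.1]
grip_width: 0.0005
grip_force: 0.0
```

Request:
{"api": "servo_tool", "payload": {
  "steps": [0,0,0,0,0,0,0,0,0,0,0,0,0,0,0,0,0,0,0,0,0,0,0,0,0,0,0,0,0,0,0,0,0,0,0,0,0,0,0,0,0,0,0,0,0,0,0,0,0,0,0,0,0,0,0,0]
}}

```text
time: 13.05
tool_pos: [0.4672, -0.2296, 0.0737]
ee_rot: [-3.142, 0.0, 0.307]
force: [0.4, 0.8, -0.1]
grip_width: 0.0005
grip_force: 0.0
```

Request:
{"api": "servo_tool", "payload": {
  "steps": [0,0,0,0,0,0,0,0,0,0,0,0,0,0,0,0,0,0,0,0,0,0,0,0,0,0,0,0,0,0,0,0,0,0,0,0,0,0,0,0,0,0,0,0,0,0,0,0,0,0,0,0,0,0,0,0]
}}

```text
time: 14.05
tool_pos: [0.4672, -0.2297, 0.0737]
ee_rot: [3.142, 0.0, 0.307]
force: [-0.2, -0.5, -0.7]
grip_width: 0.0005
grip_force: 0.0
```

Run:
```python
from h import *
c=env.get_image("side");cv2.imwrite("pics/s2.png",cv2.cvtColor(c["img"],cv2.COLOR_RGB2BGR))
```

```text
(no output)
```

View pics/s2.png

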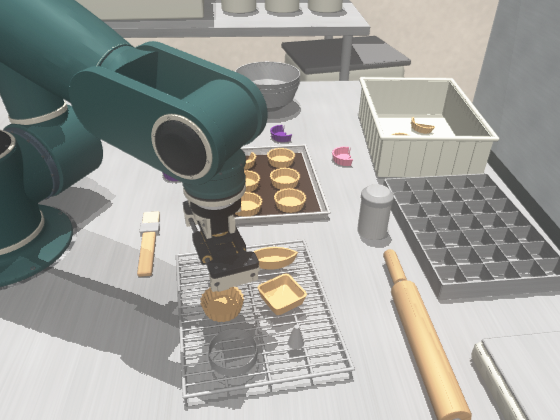

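The fingers point down over the spare at about (222,285). Nothing has been touched or moved, so I'm handing in.

```bash
python3 -c "
from station import env
print(env.hand_in())"
```

```text
the job is handed in; nothing more can be done
None
```

I pointed at the broken shell and then at the spare, holding about 3 s over each, roughly 26 mm above the rim; I saw nothing touched or moved, and handed in at about 14 s, still pointing at the spare.

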